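# Clamp a glued slide mailer in the hand screw press

### The job

The slide mailer on the press tray has a freshly glued lid that must be clamped. Push the tray in until it is fully home, then wind the T-handle clockwise by its ball ends, half a turn at a time and changing ends, until you feel the pad meet the mailer, and go on about a quarter turn so that it is held firmly but not crushed. Let go, and leave the pots and the dropper bottle beside the press undisturbed.

Things in the scene. Friction and masses are not known exactly. Their poses are not given: they have to be found in the camera images.
- press: Blue hand screw press, fixed to the worktop, 335 x 100 x 159 mm. Origin under the screw's axis at worktop height; its x axis points from the tray end (front) to the column (back), z up along the screw. The T-handle turns level, 128 mm above the worktop, between a lower and an upper arm of the press. The column's front face is at x = +83 mm.
- upper_arm (a point): Point on the screw's axis on the upper arm, 153 mm above the worktop. The upper arm is 10 mm thick: a disc of 28 mm radius over the hub, and 80 mm wide from press x = +18 mm back to the column, so an end of the handle can be taken only at the front and sides, not behind. The lower arm (top 104 mm high) reaches 28 mm from the axis to the front and sides
- tray (a joint): Aluminium tray sliding on the press bed, in m: 0 = pulled out (start), 0.045 = fully home against its stop, where the mailer is centred under the pad. It moves along the press's +x axis, takes about 2 N and stays where it is left.
- tray_post (a point): Black upright post on the front of the tray, round, 16 mm in diameter, rising to 110 mm above the worktop; the point is on its axis 100 mm above the worktop. It stands 160 mm in front of the screw's axis at the start and 115 mm when the tray is home.
- handle (a joint): Angle of the T-handle in rad, growing clockwise seen from above (starts at 0 to 1.2, stops at -0.2). Clockwise lowers the plunger 24 mm a turn; the handle keeps its height. It always resists with 0.25 N m (4 N at a ball), plus 0.13 N m per rad (2.2 N) past first touch. A hand that has just stopped feels less: at most 0.25 N m free, about 0.3 when clamped right. It holds by itself up to 60 N of clamping
- ball_red (a point): Centre of the red ball, 20 mm in diameter, on one end of the T-handle: a level bar 11 mm thick, 60 mm from the screw's axis to each ball's centre.
- ball_black (a point): Centre of the black ball, 20 mm in diameter, on the other end of the T-handle, opposite the red one.
- plunger: Steel plunger driven straight down by the screw, with a brass shoe and a round black rubber pad (30 mm wide, on a 9 N/mm spring) at its lower end. Origin on the screw's axis, 61 mm above the worktop at handle angle 0. The pad's face is 0 to 10 mm below the origin: the shoe's length differs each time, so first touch must be felt
- mailer: White slide mailer with a blue lid, 82 x 30 x 15 mm, 22 g, loose in the tray's low-walled seat, long side along the tray. Origin at the centre of its underside, y axis along its length; its top is 33 mm above the worktop. Right clamping force: about 50 N, a quarter turn past first touch; under 25 N (0.7 rad past) is too loose, over 75 N (2.2 rad past) crushes it
- pot: Specimen pot with a yellow lid, 49 mm wide and 65 mm high, loose to the left of the press. Origin at the centre of its underside, z up.
- pot_white: Specimen pot with a white lid, 49 mm wide and 65 mm high, loose to the right of the press. Origin at the centre of its underside, z up.
- dropper: Brown dropper bottle with a black bulb, 28 mm wide and 100 mm high, loose to the right of the tray. Origin at the centre of its underside, z up.

How it is judged (in metres and radians):
On the way, in this order (a step that is already met when the one before it is completed fails the run):
1. the tray is fully home (within 3 mm) with the pad still clear of the mailer (value of joint tray above 0.042 m and contact force between plunger and mailer below 1 N), for 0.2 s.
2. the pad presses on the mailer with more than 25 N (contact force between plunger and mailer above 25 N), for 0.2 s.
At the end, for the whole second after the job is handed in: The tray is home within 3 mm, the mailer lies at rest with its centre within 6 mm of the screw's axis, the pad presses on it with 25 to 75 N and the handle stands still (contact force between plunger and mailer between 25 and 75 N and value of joint tray above 0.042 m and horizontal distance between mailer and plunger below 0.006 m and linear speed of mailer below 0.01 m/s and velocity of joint handle between -0.05 and 0.05 rad/s); the robot touches nothing.
It fails at once if the mailer is crushed: the pad presses with more than 80 N (contact force between plunger and mailer above 80 N).
It fails at once if the pad is screwed on to the mailer before the tray is home (contact force between plunger and mailer above 5 N and value of joint tray below 0.04 m).
It fails at once if the yellow-lidded pot is shifted more than 20 mm or tipped over (distance of pot from where it was at the start of the episode above 0.02 m or angle between pot's own z axis and vertical above 0.4 rad).
It fails at once if the white-lidded pot is shifted more than 20 mm or tipped over (distance of pot_white from where it was at the start of the episode above 0.02 m or angle between pot_white's own z axis and vertical above 0.4 rad).
It fails at once if the brown dropper bottle is shifted more than 20 mm or tipped over (distance of dropper from where it was at the start of the episode above 0.02 m or angle between dropper's own z axis and vertical above 0.4 rad).
It also fails if it takes over 72 s, if anything falls off the work surface, if the arm or the gripper's body presses on something with over 40 N, if the wrist force passes 120 N, or if a joint passes its speed limit or range.

### The arm

A 6-joint arm with a two-finger parallel gripper is mounted at the origin on a cart in front of the work surface, level with it; the furniture and walls round the work are solid. World frame = base frame: x ahead of the robot, y to its left, z up, the work surface at z = 0. Lengths are in m, angles in degrees, forces in N, time in s.
With the tool pointing down it reaches from about 0.375 to 0.9 m from the base axis. Payload 3.1 kg.
Tool frame: the origin (TCP) lies midway between the tips of the shut fingers; the grasp point (between the pads) lies 19 mm behind it; z points along the fingers, y is the direction in which the jaws open and shut (so a half turn about z gives the same grasp; the last joint's range is limited). The gripper opens to 87 mm and grips with 3 to 60 N. Pads are 19 mm wide; open, the fingers measure 117 mm over their backs; the gripper's body (75 mm by 190 mm) begins 51 mm behind the grasp point.
Start: joints at [-75.029, 30.224, 82.088, -0, 67.689, -10.227], TCP at [0.266, -0.565, 0.223] pointing down, gripper open.
Joint ranges: [-176.69, 176.69], [-43.24, 126.21], [12.49, 139.97], [-82, 262], [0, 151.66], [-163.58, 163.58]. Speed limits (degrees/s): [159.86, 159.86, 180, 180, 180, 180].

### API

Orientations are given as a 3x3 rotation matrix whose columns are the frame's x, y, z axes.
In Python, from rig import status, vision, bot, models gives the robot as it stands.
- The arm moves only by the tool send_rows, never from a script. Its argument "moves" is a list of rows, each a list of 7 numbers: the shift along the tool's x, y, z in units of 25 mm (1.0 is 25 mm), then the turn, a rotation vector about the tool's x, y, z in units of 10 degrees (1.0 is 10 degrees), then the closure, from -1 (fully open) to 1 (shut), so that 0 is half open. In form: [[dx, dy, dz, rx, ry, rz, hand], ...]. A call has 1 to 12 rows; each row shifts and turns the commanded pose from where the row before left it, along the tool's axes as they then stand; what a row does not reach is not made up. A row lasts 1/8 s, in which the tool goes at most 62.5 mm and 10.7 degrees, less where a joint would pass 70% of its speed; a pose out of reach is approached as far as the arm can. A call is refused whole if a number of a shift passes 1 or a number of a turn 1, either way. A call with a gripper value outside its range is refused whole. The fingers move at their own pace and stop on an object; the grip force is fixed at half the most. Time passes only in rows, so rows that do not move let the fingers close. It gives the time, the measured TCP pose, the force and the opening at its end, in the units of the state.
- status.read_state(): the state, without advancing time (a new reading comes with each control period).
- vision.capture(name): name is "scene" or "top" or "wrist"; returns a dict with "img" (480x640x3 uint8, red, green, blue), "depth" (480x640 float32, m along the optical axis (not along the pixel's ray), 0 where there is no reading), "fx", "fy", "cx", "cy" (pixels), "pose" (4x4, takes a point from camera to world coordinates); the wrist camera has in their place "hand_eye" (4x4, takes a point from camera to tool coordinates, whose origin is the TCP and whose axes are the flange's). Camera axes: x right, y up, looking along -z (the intrinsics and any distortion apply to the point x, -y, -z); pixel columns grow to the right and rows downward; lengths in m; the calibration is good to about 2 mm. The wrist camera is an equidistant fisheye: a pixel r from the principal point sees the ray r / f radians off the axis. A picture is of the moment at which its call begins: read the wrist's pose just before it.
- bot.hand_in(): hands the job in, once; it reports no verdict.
Trained networks look in the newest picture that a camera, given by its name, has taken for a name from the list of things; names that differ only in an ending like _2 or _b are one class to them, and where a whole thing is asked for, a point or a joint stands for the part that bears it (a point fixed in the world has none). Each returns a list of dicts, best first, with "confidence" (0 to 1); they miss things now and then, are a little off and sometimes report something else, mostly with a low value. They report only what shows in the picture. A call takes as long as a camera call.
- models.masks_of(camera, name): "mask" (480x640 bool, what is visible of it) and "extent" ([left, top, right, bottom] in pixels, round what is visible of it).
- models.landmark_of(camera, name): "point" ([column, row] in pixels: a listed point, or the origin of a listed thing).
The state is a dict: "time_s": time; "joint_positions": joint angles; "qvel": joint speeds; "tau": joint torques, N m; "position": TCP position; "tcp_rot": TCP orientation; "force": force on the tool from outside, world axes, zero at the start; "moment": the same for the moment, N m; "opening": opening from 0.0 (shut) to 1.0 (fully open).
Only numpy, scipy, OpenCV 4.12 (cv2) and the standard library are available. Lean on these libraries where they do the work, as an engineer would, in place of code of your own. Each camera call takes 0.05 s, during which the arm holds its last target.

## Working session

There is one attempt and no reset: what is moved stays moved. The work goes in short steps, Python scripts to look and compute and a tool call to move; the robot and the scene stay as the last step left them, time stands still between calls to the robot, and variables do not carry over. Pictures are saved under pics/ and viewed, and the job is handed in when it is done.

Besides the shell and the picture viewer there is one more tool, called after ">>>" as name([rows], argument=value, ...), one row to a line, values as JSON. send_rows: Moves the arm, as the interface text tells. Its arguments: {"type":"object","properties":{"moves":{"type":"array"}},"required":["moves"]}

```bash
ls; mkdir -p pics; python3 - <<'E'
from rig import status, vision, bot, models
import cv2
s=status.read_state(); print({k:(v if not hasattr(v,'tolist') else v.tolist()) for k,v in s.items()})
for n in ["scene","top"]:
    c=vision.capture(n); cv2.imwrite(f"pics/{n}0.png",c["img"][:,:,::-1]); print(n,c["fx"],c["cx"],c["cy"],c["pose"])
    for k in ["upper_arm","tray_post","ball_red","ball_black","press","mailer","pot","pot_white","dropper","plunger"]:
        r=models.landmark_of(n,k); print(k,[(x["point"],round(x["confidence"],2)) for x in r[:2]])
E
```

```text
pics
{'time_s': 0.0, 'joint_positions': [-75.02873405769007, 30.278120136216288, 82.15725532559917, -0.0026229705432311203, 67.68857820622975, -10.22607943828936], 'qvel': [0.09555169774870158, 0.059423792316025625, 0.03764467670573647, 0.03192227732256102, 0.05400100612563034, 0.0013074446496607439], 'tau': [-0.0003103654489677865, -44.00395631790161, -17.65910804271698, 0.06354898447170854, 0.05829047178849578, -0.00016058790606621187], 'position': [0.2659184075971835, -0.5647903139295202, 0.22157588032556408], 'tcp_rot': [[0.9048394624825034, 0.4257524954482048, -0.00059979496572012], [0.42575278023159313, -0.9048371388246175, 0.0020790211034353505], [0.0003424316622135095, -0.0021365447119464503, -0.9999976589558851]], 'force': [0.44726755233823007, 0.9829766346218103, -0.8534511736923701], 'moment': [0.006832244832487357, -0.0046799360062489605, 0.013626798857020238], 'opening': 1.0002313103034344}
scene 481.785917757375 316.49475394144156 241.816355876142 [[ 0.51372285  0.34264972 -0.78656214 -0.17642575]
 [-0.85795181  0.20810127 -0.46969411 -0.57488143]
 [ 0.00274402  0.91612
[... 289 characters left out ...]
 [([298.8, 279.4], 0.56)]
pot_white [([394.0, 291.7], 0.98)]
dropper [([368.1, 327.2], 0.68)]
plunger [([357.4, 252.0], 0.52)]
top 600.1256389365575 311.19347860040637 240.15711217488717 [[ 0.00637936  0.99005474 -0.14053795  0.40257925]
 [-0.99995673  0.00726742  0.00580669 -0.20331771]
 [ 0.00677029  0.14049483  0.99005826  0.95679908]
 [ 0.          0.          0.          1.        ]]
upper_arm [([310.2, 186.4], 0.74)]
tray_post [([307.4, 303.9], 0.7)]
ball_red [([351.2, 206.8], 0.93)]
ball_black [([272.6, 175.3], 0.8)]
press [([313.6, 207.9], 0.65)]
mailer [([310.8, 233.0], 0.66)]
pot [([254.1, 242.7], 0.57)]
pot_white [([373.5, 214.5], 0.88)]
dropper [([373.2, 296.9], 0.62)]
plunger []
```

View pics/scene0.png

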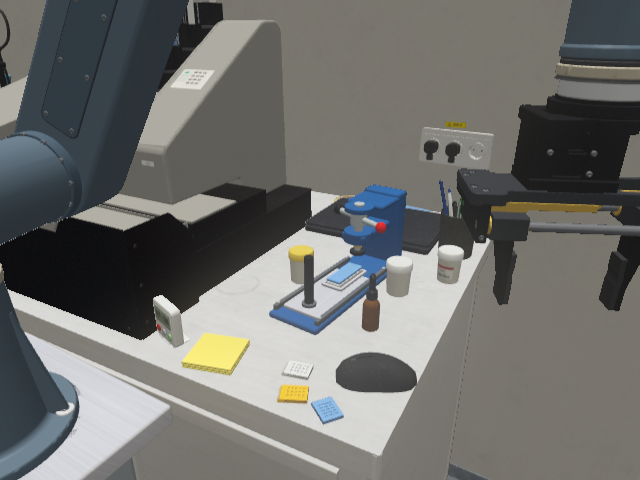

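View pics/top0.png

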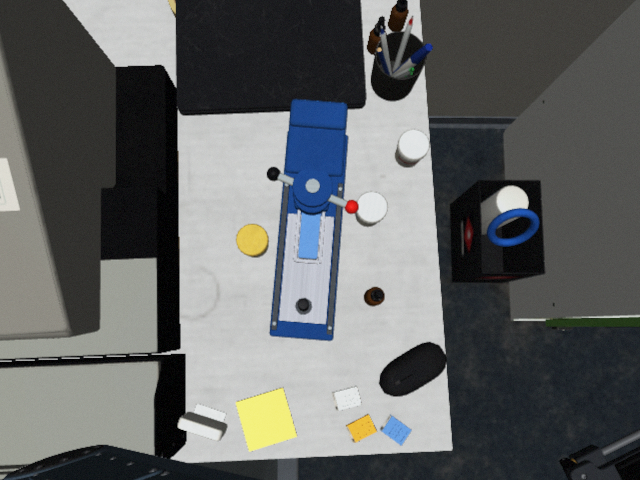

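```bash
cat > h.py <<'E'
import numpy as np
from rig import status, vision, bot, models
def ray_z(c,p,z):
    # distortion keys?
    d=np.array([(p[0]-c["cx"])/c["fx"],-(p[1]-c["cy"])/c["fy"],-1.0])
    P=np.array(c["pose"]); w=P[:3,:3]@d; o=P[:3,3]
    return o+w*(z-o[2])/w[2]
E
python3 - <<'E'
from h import *
for n in ["scene","top"]:
    c=vision.capture(n); print([k for k in c])
    for k,z in [("upper_arm",.153),("tray_post",.1),("ball_red",.128),("ball_black",.128),("press",0),("mailer",.018),("pot",0),("pot_white",0),("dropper",0)]:
        r=models.landmark_of(n,k)
        if r: print(n,k,ray_z(c,r[0]["point"],z).round(4), round(r[0]["confidence"],2))
E
```

```text
['img', 'depth', 'fx', 'fy', 'cx', 'cy', 'pose']
scene upper_arm [ 0.5797 -0.2094  0.153 ] 0.58
scene tray_post [ 0.437  -0.1893  0.1   ] 0.67
scene ball_red [ 0.5601 -0.2715  0.128 ] 0.76
scene ball_black [ 0.6057 -0.1512  0.128 ] 0.96
scene press [ 0.6004 -0.2059  0.    ] 0.68
scene pot [ 0.5348 -0.1092  0.    ] 0.81
scene pot_white [ 0.5787 -0.2962  0.    ] 0.65
scene dropper [ 0.4504 -0.3038  0.    ] 0.74
['img', 'depth', 'fx', 'fy', 'cx', 'cy', 'pose']
top upper_arm [ 0.5922 -0.2117  0.153 ] 0.74
top tray_post [ 0.4351 -0.1984  0.1   ] 0.74
top ball_red [ 0.5689 -0.2647  0.128 ] 0.56
top ball_black [ 0.6114 -0.1527  0.128 ] 0.91
top press [ 0.5897 -0.2154  0.    ] 0.92
top mailer [ 0.5415 -0.2086  0.018 ] 0.96
top pot [ 0.536 -0.115  0.   ] 0.84
top pot_white [ 0.5827 -0.3019  0.    ] 0.74
top dropper [ 0.4466 -0.3076  0.    ] 0.83
```

```bash
python3 - <<'E'
from h import *
import cv2
for n in ["top","scene"]:
    c=vision.capture(n); D=c["depth"]; v,u=np.mgrid[0:480,0:640]
    P=np.array(c["pose"])
    X=np.stack([(u-c["cx"])/c["fx"]*D,-(v-c["cy"])/c["fy"]*D,-D],-1)@P[:3,:3].T+P[:3,3]
    img=c["img"].astype(int); ok=D>0
    for k in ["ball_red","ball_black","tray_post","mailer","plunger","press","handle","dropper","pot","pot_white"]:
        r=models.masks_of(n,k)
        if r:
            m=r[0]["mask"]&ok; p=X[m]; print(n,k,round(r[0]["confidence"],2),m.sum(),p.mean(0).round(4),np.percentile(p,[2,98],axis=0).round(3).tolist())
            if k=="mailer" : print(cv2.minAreaRect(p[:,:2].astype(np.float32)*1000))
            if k=="press" and n=="top":
                for lo,hi in [(.15,.165),(.005,.03)]:
                    q=p[(p[:,2]>lo)&(p[:,2]<hi)]; print(lo,cv2.minAreaRect(q[:,:2].astype(np.float32)*1000),len(q))
            if k=="tray_post":
                q=p[p[:,2]>.104]; print("posttop",q.mean(0),len(q))
    if n=="top":
        for x in np.arange(.1,.8,.1):
            print(round(x,1),[ (round(y,2),round(float(np.max(X[ok&(abs(X[...,0]-x)<.02)&(abs(X[...,1]-y)<.02)][:,2],initial=-1)),2)) for y in np.arange(-.1,.25,.04)])
E
```

```text
top ball_red 0.9 583 [ 0.5929 -0.2082  0.1248] [[0.56, -0.27, -0.001], [0.647, -0.147, 0.138]]
top ball_black 0.84 585 [ 0.5921 -0.2102  0.1253] [[0.56, -0.272, -0.001], [0.646, -0.146, 0.138]]
top tray_post 0.79 4222 [ 0.4812 -0.2007  0.0197] [[0.41, -0.239, 0.013], [0.572, -0.164, 0.107]]
posttop [ 0.43213246 -0.19742425  0.10875768] 96
top mailer 0.78 835 [ 0.5392 -0.2055  0.032 ] [[0.506, -0.221, 0.028], [0.572, -0.191, 0.036]]
((540.1253662109375, -205.5485076904297), (29.72517204284668, 69.15301513671875), 85.54229736328125)
top handle 0.55 532 [ 0.5899 -0.2119  0.1307] [[0.56, -0.272, 0.125], [0.621, -0.148, 0.138]]
top dropper 0.65 314 [ 0.446  -0.3034  0.0559] [[0.434, -0.319, 0.004], [0.459, -0.293, 0.098]]
top pot 0.95 854 [ 0.5285 -0.1205  0.0611] [[0.508, -0.142, 0.014], [0.551, -0.099, 0.067]]
top pot_white 0.94 862 [ 0.5795 -0.2996  0.0584] [[0.558, -0.32, 0.002], [0.604, -0.28, 0.067]]
0.1 [(np.float64(-0.1), -0.26), (np.float64(-0.06), -0.28), (np.float64(-0.02), -0.31), (np.float64(0.02), -0.35), (np.float64(0.06), -0.38), (np.float64(0.1), -1.0), (np.float64(0.14),
[... 1921 characters left out ...]
189, 0.035]]
((558.0360717773438, -201.69317626953125), (113.16619110107422, 50.648902893066406), 10.592005729675293)
scene plunger 0.5 107 [ 0.5853 -0.2107  0.0638] [[0.576, -0.222, 0.058], [0.601, -0.197, 0.072]]
scene press 0.71 8206 [ 0.5523 -0.2152  0.0631] [[0.383, -0.256, 0.007], [0.698, -0.155, 0.159]]
scene handle 0.83 537 [ 0.5921 -0.208   0.1241] [[0.559, -0.271, 0.028], [0.829, -0.046, 0.145]]
scene dropper 0.68 710 [ 0.4394 -0.3087  0.0439] [[0.433, -0.319, 0.004], [0.449, -0.295, 0.097]]
scene pot 0.88 615 [ 0.517  -0.1198  0.0455] [[0.505, -0.141, 0.003], [0.549, -0.097, 0.067]]
scene pot_white 0.97 979 [ 0.5721 -0.3019  0.0408] [[0.557, -0.321, 0.001], [0.626, -0.261, 0.066]]
```

```bash
cat >> h.py <<'E'
from scipy.spatial.transform import Rotation as R
C=np.array([.590,-.2095]); YAW=np.radians(-4.3); E=np.array([np.cos(YAW),np.sin(YAW)])
def st():
    s=status.read_state(); T=np.array(s["tcp_rot"])
    psi=np.degrees(np.arctan2(T[1,0],T[0,0]))
    print("t",round(s["time_s"],2),"pos",np.round(s["position"],4),"psi",psi.round(1),"F",np.round(s["force"],1),"M",np.round(s["moment"],2),"op",round(s["opening"],3),"q",np.round(s["joint_positions"],0))
    return s,T,psi
def to(xyz,n,psi_t=None):
    s,T,psi=st(); d=np.array(xyz)-np.array(s["position"])
    print("shift units/row",(T.T@d/.025/n).round(3),"total",(T.T@d/.025).round(2), "turn units", None if psi_t is None else round((psi-psi_t)/10,2))
E
python3 - <<'E'
from h import *
to([.403,-.1954,.2216],12,-4.3)
E
```

```text
t 3.2 pos [ 0.2661 -0.5655  0.2225] psi 25.2 F [-0.4 -0.6  1.1] M [ 0.   -0.   -0.04] op 0.997 q [-75.  30.  82.  -0.  68. -10.]
shift units/row [ 0.938 -0.922  0.003] total [ 11.26 -11.06   0.04] turn units 2.95
```

>>> send_rows([
  [0.94,-0.92,0,0,0,0.25,1],
  [0.92,-0.94,0,0,0,0.25,1],
  [0.88,-0.98,0,0,0,0.25,1],
  [0.84,-1,0,0,0,0.25,1],
  [0.8,-1,0,0,0,0.25,1],
  [0.76,-1,0,0,0,0.25,1],
  [0.7,-1,0,0,0,0.25,1],
  [0.65,-1,0,0,0,0.25,1],
  [0.6,-1,0,0,0,0.25,1],
  [0.55,-1,0,0,0,0.25,1],
  [0,0,0,0,0,0.2,1],
  [0,0,0,0,0,0.2,1],
])

```text
time_s: 4.7
position: [0.391, -0.2795, 0.2228]
tcp_rot: [[0.998, -0.068, 0.0], [-0.068, -0.998, -0.001], [0.0, 0.001, -1.0]]
force: [0.7, -0.1, 0.5]
opening: 0.005
```

```bash
python3 - <<'E'
from h import *
to([.403,-.1954,.085],8,-4.3)
E
```

```text
t 4.7 pos [ 0.391  -0.2795  0.2228] psi -3.9 F [ 0.7 -0.1  0.5] M [0.08 0.02 0.05] op 0.005 q [-49.  19. 102.  -0.  59.  45.]
shift units/row [ 0.031 -0.424  0.688] total [ 0.25 -3.4   5.51] turn units 0.04
```

>>> send_rows([
  [0.05,-0.85,0,0,0,0.04,1],
  [0.05,-0.85,0,0,0,0,1],
  [0.05,-0.85,0.5,0,0,0,1],
  [0.1,-0.85,1,0,0,0,1],
  [0,0,1,0,0,0,1],
  [0,0,1,0,0,0,1],
  [0,0,1,0,0,0,1],
  [0,0,1,0,0,0,1],
  [0,0,0,0,0,0,1],
])

```text
time_s: 5.82
position: [0.4023, -0.1939, 0.0839]
tcp_rot: [[0.997, -0.074, -0.003], [-0.074, -0.997, 0.002], [-0.003, -0.002, -1.0]]
force: [0.8, 0.0, 0.2]
opening: 0.002
```

```bash
python3 - <<'E'
from h import *
import cv2
to([.403,-.1954,.085],8,-4.3)
for n in ["scene","top"]:
    c=vision.capture(n); cv2.imwrite(f"pics/{n}1.png",cv2.resize(c["img"][120:400,150:520],None,fx=2,fy=2)[:,:,::-1])
E
```

```text
t 5.83 pos [ 0.4023 -0.1939  0.0839] psi -4.2 F [0.8 0.  0.2] M [ 0.04 -0.    0.  ] op 0.002 q [-40.  31. 114.  -0.  35.  54.]
shift units/row [ 0.004  0.007 -0.006] total [ 0.03  0.06 -0.05] turn units 0.01
```

View pics/scene1.png

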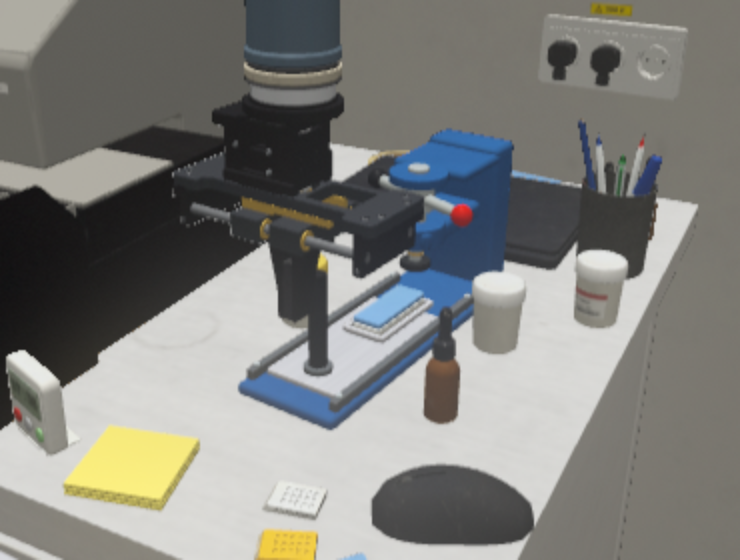

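View pics/top1.png

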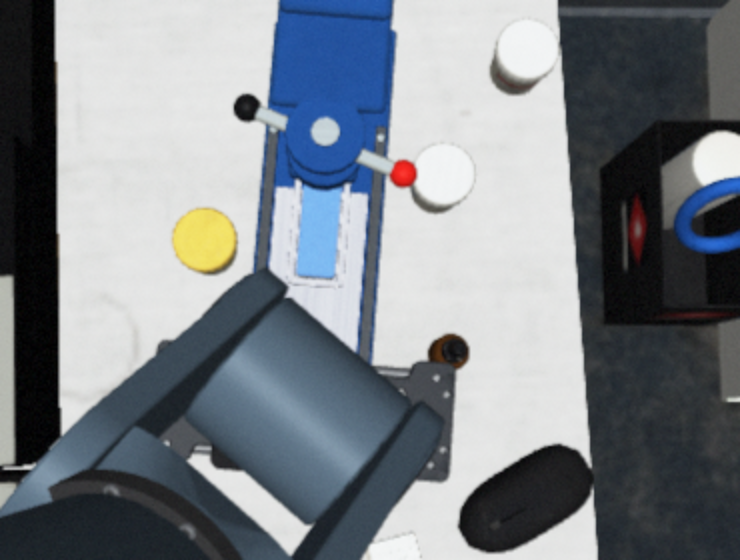

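>>> send_rows([
  [0.2,0.03,0,0,0,0,1],
  [0.2,0.03,0,0,0,0,1],
  [0.2,0,0,0,0,0,1],
  [0.2,0,0,0,0,0,1],
  [0.2,0,0,0,0,0,1],
  [0.2,0,0,0,0,0,1],
])

```text
time_s: 6.68
position: [0.433, -0.1979, 0.085]
tcp_rot: [[0.997, -0.073, -0.001], [-0.073, -0.997, 0.001], [-0.001, -0.001, -1.0]]
force: [-1.5, 0.9, 2.0]
opening: 0.002
```

>>> send_rows([
  [0.2,0,0,0,0,0,1],
  [0.2,0,0,0,0,0,1],
  [0.2,0,0,0,0,0,1],
  [0.1,0,0,0,0,0,1],
])

```text
time_s: 7.18
position: [0.4507, -0.1993, 0.085]
tcp_rot: [[0.997, -0.073, -0.0], [-0.073, -0.997, 0.0], [-0.0, -0.0, -1.0]]
force: [-2.0, 2.1, 2.5]
opening: 0.007
```

>>> send_rows([
  [0.08,0,0,0,0,0,1],
  [0.04,0,0,0,0,0,1],
])

```text
time_s: 7.42
position: [0.4534, -0.1995, 0.085]
tcp_rot: [[0.997, -0.073, -0.0], [-0.073, -0.997, 0.0], [-0.0, -0.0, -1.0]]
force: [-2.2, 2.3, 0.9]
opening: 0.006
```

>>> send_rows([
  [0.08,0,0,0,0,0,1],
  [0.04,0,0,0,0,0,1],
])

```text
time_s: 7.68
position: [0.4564, -0.1998, 0.085]
tcp_rot: [[0.997, -0.073, -0.0], [-0.073, -0.997, 0.0], [-0.0, -0.0, -1.0]]
force: [-2.1, 2.3, 1.8]
opening: 0.007
```

>>> send_rows([
  [0.06,0,0,0,0,0,1],
  [0.04,0,0,0,0,0,1],
])

```text
time_s: 7.92
position: [0.459, -0.2, 0.085]
tcp_rot: [[0.997, -0.073, -0.0], [-0.073, -0.997, 0.0], [-0.0, -0.0, -1.0]]
force: [-2.2, 2.6, 1.4]
opening: -0.001
```

>>> send_rows([
  [0.04,0,0,0,0,0,1],
  [0.03,0,0,0,0,0,1],
])

```text
time_s: 8.18
position: [0.4596, -0.1999, 0.085]
tcp_rot: [[0.997, -0.073, -0.003], [-0.073, -0.997, 0.001], [-0.003, -0.001, -1.0]]
force: [-5.4, 2.6, 3.4]
opening: 0.004
```

>>> send_rows([
  [0.04,0,0,0,0,0,1],
  [0,0,0,0,0,0,1],
])

```text
time_s: 8.43
position: [0.4597, -0.1998, 0.0849]
tcp_rot: [[0.997, -0.072, -0.004], [-0.072, -0.997, 0.001], [-0.004, -0.001, -1.0]]
force: [-7.3, 1.7, 3.7]
opening: 0.006
```

>>> send_rows([
  [0.04,0,0,0,0,0,1],
  [0,0,0,0,0,0,1],
])

```text
time_s: 8.68
position: [0.4598, -0.1997, 0.0848]
tcp_rot: [[0.997, -0.072, -0.006], [-0.072, -0.997, 0.002], [-0.006, -0.001, -1.0]]
force: [-8.7, 0.3, 5.7]
opening: 0.005
```

>>> send_rows([
  [-0.4,0,0,0,0,0,1],
  [-0.6,0,0,0,0,0,1],
  [0,0,-1,0,0,0,0],
  [0,0,-1,0,0,-0.5,0],
  [0,0,-1,0,0,-1,0],
  [0,0,-1,0,0,-1,0],
  [0,1,-0.5,0,0,-1,0],
  [0,1,0,0,0,-1,0],
  [0,0,0,0,0,0,0],
])

```text
time_s: 9.8
position: [0.4603, -0.2454, 0.1979]
tcp_rot: [[0.759, 0.651, 0.003], [0.651, -0.759, -0.002], [0.0, 0.004, -1.0]]
force: [0.2, -0.8, 0.1]
opening: 0.498
```

```bash
python3 - <<'E'
from h import *
import cv2
st()
for n in ["scene","top"]:
    c=vision.capture(n); cv2.imwrite(f"pics/{n}2.png",cv2.resize(c["img"][120:400,150:520],None,fx=2,fy=2)[:,:,::-1])
    for k,z in [("upper_arm",.153),("tray_post",.1),("ball_red",.128),("ball_black",.128),("mailer",.018)]:
        r=models.landmark_of(n,k)
        if r: print(n,k,np.round(r[0]["point"]),ray_z(c,r[0]["point"],z).round(4), round(r[0]["confidence"],2))
E
```

```text
t 9.8 pos [ 0.4603 -0.2454  0.1979] psi 40.6 F [ 0.2 -0.8  0.1] M [-0.01 -0.03 -0.06] op 0.498 q [-40.  24.  99.  -0.  57.   9.]
scene upper_arm [360. 206.] [ 0.5853 -0.2121  0.153 ] 0.86
scene tray_post [325. 254.] [ 0.4701 -0.2061  0.1   ] 0.72
scene ball_red [381. 231.] [ 0.5517 -0.272   0.128 ] 0.93
scene ball_black [339. 208.] [ 0.6208 -0.1501  0.128 ] 0.78
top upper_arm [313. 186.] [ 0.5914 -0.2102  0.153 ] 0.56
top tray_post [308. 272.] [ 0.4779 -0.2039  0.1   ] 0.66
top ball_black [273. 173.] [ 0.6161 -0.1536  0.128 ] 0.81
```

View pics/scene2.png

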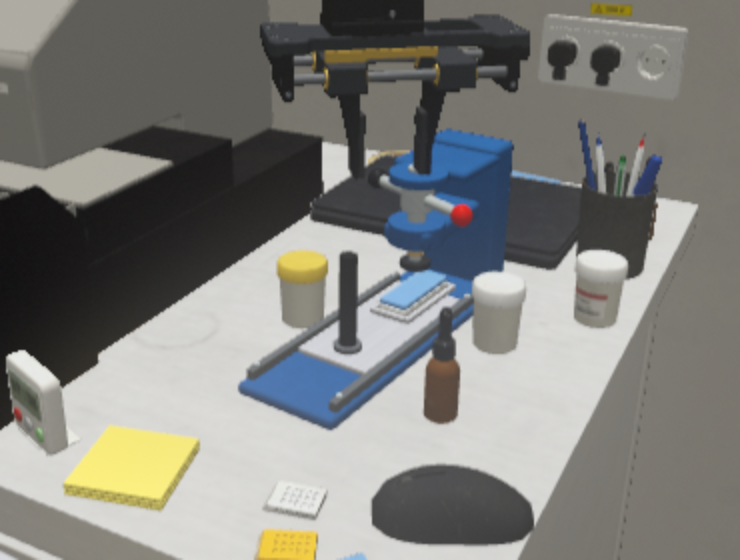

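View pics/top2.png

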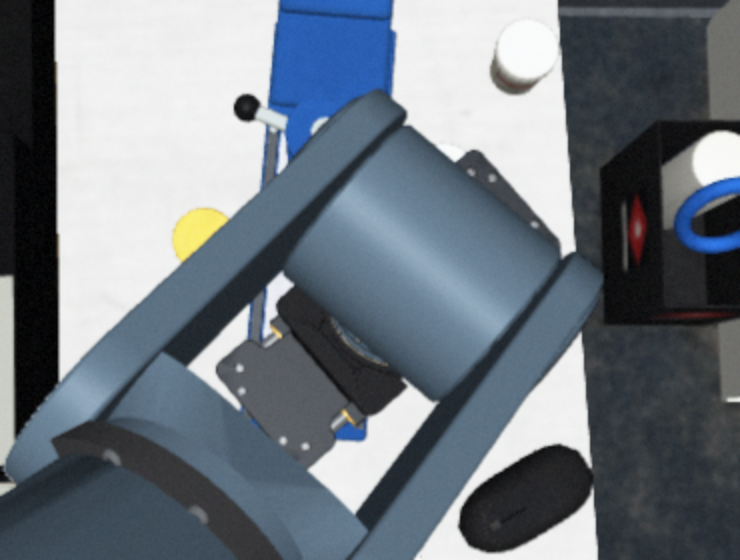

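```bash
sed -i 's/^C=.*;/C=np.array([.5905,-.209]);/;' h.py; sed -n 9,11p h.py; cat >> h.py <<'E'
YAW=np.radians(-4.3)
def ball(phi,r=.06):
    a=np.radians(phi); return C+r*np.array([np.cos(a),np.sin(a)])
E
sed -i 's/^C=.*/C=np.array([.5905,-.209])/' h.py
python3 - <<'E'
from h import *
b=ball(-111); to([*b,.1979],4,69)
E
```

```text
C=np.array([.5905,-.209]); E=np.array([np.cos(YAW),np.sin(YAW)])
def st():
    s=status.read_state(); T=np.array(s["tcp_rot"])
t 10.4 pos [ 0.4594 -0.2432  0.1975] psi 40.8 F [ 0.1  0.2 -0. ] M [-0.04 -0.01 -0.06] op 0.496 q [-40.  24.  99.   0.  57.   9.]
shift units/row [ 0.687  0.881 -0.004] total [ 2.75  3.52 -0.01] turn units -2.82
```

>>> send_rows([
  [0.69,0.88,0,0,0,0,0],
  [0.69,0.88,0,0,0,0,0],
  [0.69,0.88,0,0,0,0,0],
  [0.69,0.88,0,0,0,0,0],
  [0,0,0,0,0,-0.94,0],
  [0,0,0,0,0,-0.94,0],
  [0,0,0,0,0,-0.94,0],
  [0,0,0,0,0,0,0],
])

```text
time_s: 11.4
position: [0.5691, -0.2648, 0.1974]
tcp_rot: [[0.36, 0.933, -0.0], [0.933, -0.36, 0.0], [0.0, -0.0, -1.0]]
force: [-0.4, -0.1, -0.8]
opening: 0.497
```

```bash
python3 - <<'E'
from h import *
b=ball(-111); to([*b,.109],1,69)
import cv2
c=vision.capture("wrist"); cv2.imwrite("pics/w3.png",c["img"][:,:,::-1]); print(c["fx"],c["cx"],c["cy"],c["hand_eye"]) 
c=vision.capture("scene"); cv2.imwrite("pics/s3.png",cv2.resize(c["img"][120:400,150:520],None,fx=2,fy=2)[:,:,::-1])
E
```

```text
t 11.4 pos [ 0.5691 -0.2648  0.1974] psi 68.9 F [-0.4 -0.1 -0.8] M [-0.04 -0.07  0.04] op 0.497 q [-35.  32.  83.   0.  65. -14.]
shift units/row [-8.000e-03 -1.000e-03  3.535e+00] total [-0.01 -0.    3.53] turn units -0.01
371.64829954431775 322.28489942031956 244.84012340436604 [[-8.57855663e-04  9.66739147e-01  2.55762947e-01  6.96764613e-02]
 [ 9.99999602e-01  7.67021198e-04  4.54897413e-04  1.92983379e-04]
 [ 2.43591535e-04  2.55763236e-01 -9.66739421e-01 -1.62055395e-01]
 [ 0.00000000e+00  0.00000000e+00  0.00000000e+00  1.00000000e+00]]
```

View pics/w3.png

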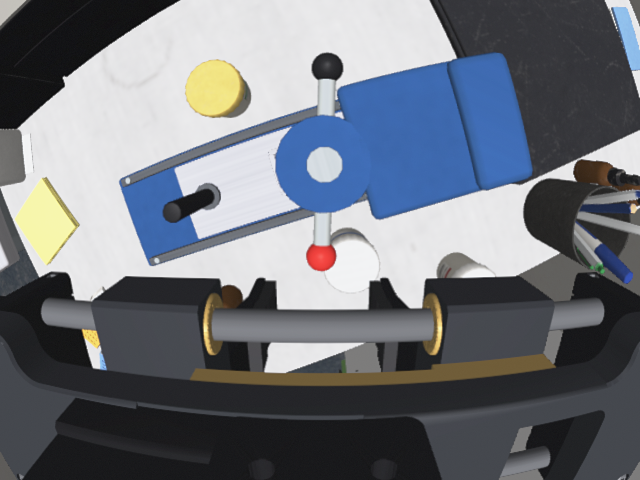

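View pics/s3.png

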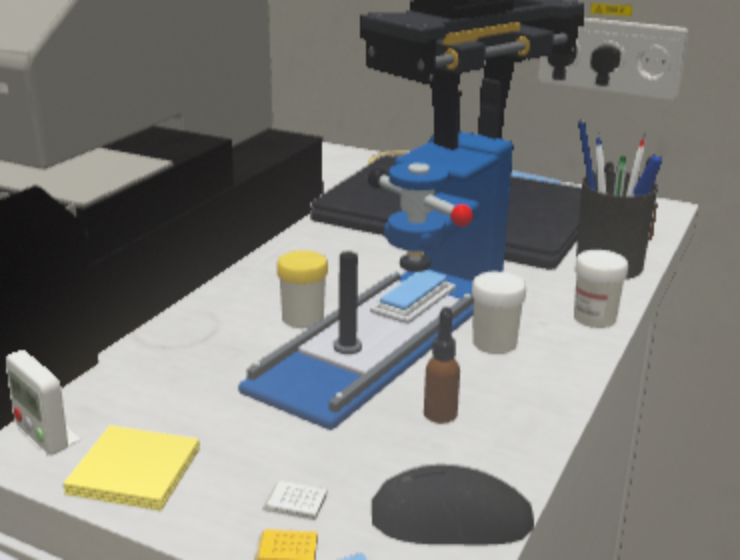

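```bash
cat >> h.py <<'E'
def wrist_z(c,s,p,z):
    dx,dy=p[0]-c["cx"],p[1]-c["cy"]; r=np.hypot(dx,dy); th=r/c["fx"]
    d=np.array([np.sin(th)*dx/r,-np.sin(th)*dy/r,-np.cos(th)])
    H=np.array(c["hand_eye"]); T=np.array(s["tcp_rot"])
    w=T@(H[:3,:3]@d); o=np.array(s["position"])+T@H[:3,3]
    return o+w*(z-o[2])/w[2]
E
python3 - <<'E'
from h import *
s=status.read_state(); c=vision.capture("wrist")
for k,z in [("upper_arm",.158),("ball_red",.128),("ball_black",.128)]:
    r=models.landmark_of("wrist",k)
    if r: print(k,np.round(r[0]["point"]),wrist_z(c,s,r[0]["point"],z).round(4),round(r[0]["confidence"],2))
for p in [(321,257),(327,67)]: print(wrist_z(c,s,p,.128).round(4))
print(wrist_z(c,s,(324,164),.158))
E
```

```text
upper_arm [323. 162.] [ 0.5921 -0.2068  0.158 ] 0.78
ball_red [320. 253.] [ 0.5692 -0.2619  0.128 ] 0.81
ball_black [326.  64.] [ 0.6157 -0.1509  0.128 ] 0.57
[ 0.5685 -0.2644  0.128 ]
[ 0.6158 -0.1528  0.128 ]
[ 0.59230117 -0.20802816  0.158     ]
```

>>> send_rows([
  [0,0,0.9,0,0,0,0],
  [0,0,0.9,0,0,0,0],
  [0,0,0.9,0,0,0,0],
  [0,0,0.83,0,0,0,0],
  [0,0,0,0,0,0,0.42],
  [0,0,0,0,0,0,0.42],
  [0,0,0,0,0,0,0.42],
])

```text
time_s: 12.58
position: [0.5699, -0.2654, 0.1105]
tcp_rot: [[0.359, 0.934, 0.002], [0.934, -0.359, -0.001], [-0.001, 0.002, -1.0]]
force: [0.3, 0.5, 0.0]
opening: 0.311
```

```bash
python3 - <<'E'
from h import *
import cv2
s,T,psi=st()
c=vision.capture("wrist"); cv2.imwrite("pics/w4.png",c["img"][:,:,::-1])
# arc step sizes: tool frame: tool x inward, y = psi-90 dir. step of d deg clockwise
for d in (5,8,10):
    a=np.radians(d); # ball at -60 on x from centre; position in tool frame rel to centre (-60,0); clockwise from above = + about tool z(down)
    p0=np.array([-60,0]); p1=np.array([[np.cos(a),-np.sin(a)],[np.sin(a),np.cos(a)]])@p0
    print(d,(p1-p0)/25)
E
```

```text
t 12.57 pos [ 0.5699 -0.2654  0.1105] psi 69.0 F [0.3 0.5 0. ] M [-0.01 -0.05 -0.01] op 0.311 q [-35.  38.  87.   0.  55. -14.]
5 [ 0.00913272 -0.20917378]
8 [ 0.02335664 -0.33401544]
10 [ 0.03646139 -0.41675563]
```

View pics/w4.png

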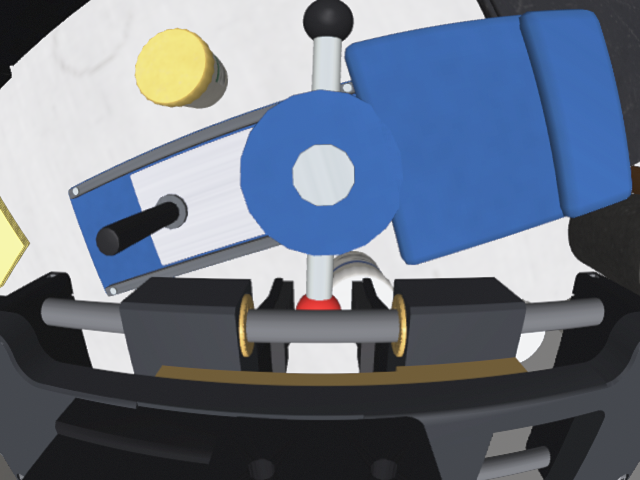

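>>> send_rows([
  [0.023,-0.334,0,0,0,0.8,0.42],
  [0.023,-0.334,0,0,0,0.8,0.42],
  [0.023,-0.334,0,0,0,0.8,0.42],
  [0.023,-0.334,0,0,0,0.8,0.42],
  [0.023,-0.334,0,0,0,0.8,0.42],
])

```text
time_s: 13.25
position: [0.5402, -0.2401, 0.1105]
tcp_rot: [[0.877, 0.481, 0.005], [0.481, -0.877, -0.005], [0.002, 0.007, -1.0]]
force: [2.5, -3.0, -2.2]
opening: 0.287
```

```bash
cat >> h.py <<'E'
C=np.array([.591,-.2088])
def arc():
    s,T,psi=st(); p=np.array(s["position"])[:2]-C; r=np.hypot(*p); phi=np.degrees(np.arctan2(p[1],p[0])); 
    F=np.array(s["force"])[:2]; rad=p/r; tan=np.array([rad[1],-rad[0]])
    print("r",r.round(4),"phi",phi.round(1),"skew",round((psi-phi-180+180)%360-180,1),"Ftan",round(F@tan,2),"Frad",round(F@rad,2),"torque",round(F@tan*r,3))
E
python3 - <<'E'
from h import *
import cv2
arc()
c=vision.capture("wrist"); cv2.imwrite("pics/w5.png",c["img"][:,:,::-1])
E
```

```text
t 13.25 pos [ 0.5402 -0.2401  0.1105] psi 28.7 F [ 2.5 -3.  -2.2] M [-0.48 -0.35 -0.02] op 0.287 q [-35.  36.  93.  -0.  51.  27.]
r 0.0597 phi -148.3 skew -2.9 Ftan -3.83 Frad -0.53 torque -0.229
```

View pics/w5.png

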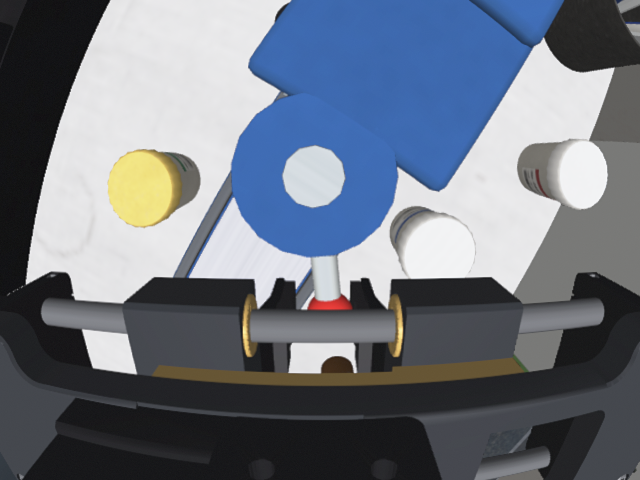

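>>> send_rows([
  [0.023,-0.334,0,0,0,0.8,0.42],
  [0.023,-0.334,0,0,0,0.8,0.42],
  [0.023,-0.334,0,0,0,0.8,0.42],
  [0.023,-0.334,0,0,0,0.8,0.42],
  [0.023,-0.334,0,0,0,0.8,0.42],
  [0.023,-0.334,0,0,0,0.8,0.42],
  [0.023,-0.334,0,0,0,0.8,0.42],
])

```text
time_s: 14.18
position: [0.5367, -0.1828, 0.1102]
tcp_rot: [[0.89, -0.456, -0.001], [-0.456, -0.89, -0.002], [0.0, 0.002, -1.0]]
force: [-3.8, -3.2, 1.8]
opening: 0.286
```

```bash
python3 -c "
from h import *
arc()"
```

```text
t 14.18 pos [ 0.5367 -0.1828  0.1102] psi -27.1 F [-3.8 -3.2  1.8] M [-0.47  0.5  -0.03] op 0.286 q [-30.  35.  96.  -0.  49.  87.]
r 0.0602 phi 154.5 skew -1.6 Ftan -4.53 Frad 2.08 torque -0.273
```

>>> send_rows([
  [0.023,-0.334,0,0,0,0.8,0.42],
  [0.023,-0.334,0,0,0,0.8,0.42],
  [0.023,-0.334,0,0,0,0.8,0.42],
  [0.023,-0.334,0,0,0,0.8,0.42],
  [0.023,-0.334,0,0,0,0.8,0.42],
  [0.023,-0.334,0,0,0,0.8,0.42],
  [0.023,-0.334,0,0,0,0.8,0.42],
])

```text
time_s: 15.05
position: [0.581, -0.1486, 0.1098]
tcp_rot: [[0.12, -0.993, -0.005], [-0.993, -0.12, 0.001], [-0.002, 0.005, -1.0]]
force: [-4.7, -0.2, 3.3]
opening: 0.288
```

```bash
python3 - <<'E'
from h import *
import cv2
arc()
c=vision.capture("wrist"); cv2.imwrite("pics/w6.png",c["img"][:,:,::-1])
c=vision.capture("scene"); cv2.imwrite("pics/s6.png",cv2.resize(c["img"][120:400,150:520],None,fx=2,fy=2)[:,:,::-1])
E
```

```text
t 15.05 pos [ 0.581  -0.1486  0.1098] psi -83.1 F [-4.7 -0.2  3.3] M [ 0.11  0.79 -0.01] op 0.288 q [-25.  37.  91.  -0.  53. 148.]
r 0.061 phi 99.4 skew -2.5 Ftan -4.7 Frad 0.61 torque -0.287
```

View pics/w6.png

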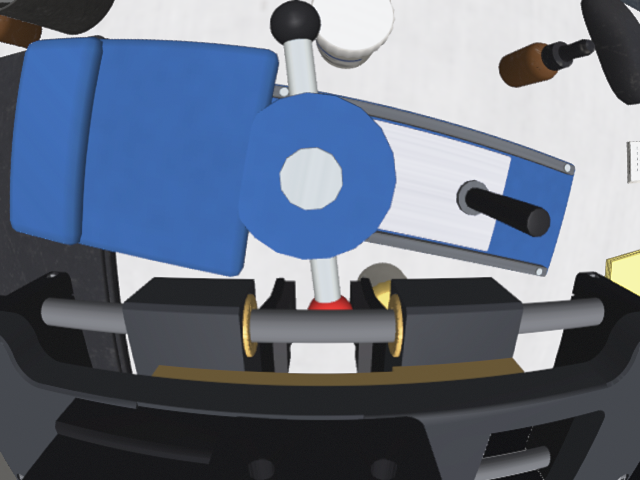

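View pics/s6.png

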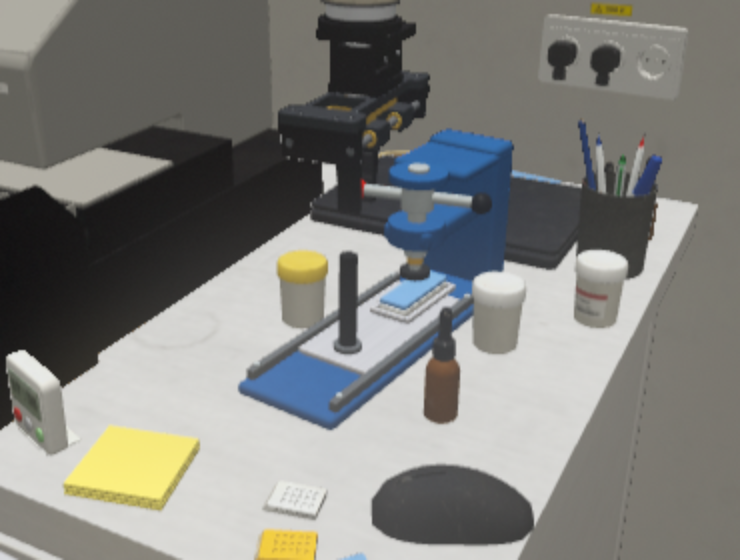

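>>> send_rows([
  [0.015,-0.22,0,0,0,0.5,0.42],
  [0.015,-0.22,0,0,0,0.5,0.42],
])

```text
time_s: 15.4
position: [0.5919, -0.148, 0.1093]
tcp_rot: [[-0.051, -0.999, -0.005], [-0.999, 0.051, 0.003], [-0.002, 0.005, -1.0]]
force: [-3.7, 1.4, 3.4]
opening: 0.293
```

```bash
python3 - <<'E'
from h import *
arc()
E
```

```text
t 15.4 pos [ 0.5919 -0.148   0.1093] psi -92.9 F [-3.7  1.4  3.4] M [ 0.53  0.78 -0.04] op 0.293 q [-25.  37.  90.   0.  53. 158.]
r 0.0608 phi 89.1 skew -2.1 Ftan -3.68 Frad 1.35 torque -0.224
```

>>> send_rows([
  [0,0.08,0,0,0,0,0.2],
  [0,0,0,0,0,0,0.2],
  [0,0,0,0,0,0,0.2],
  [0,0,-0.8,0,0,0,0.2],
  [0,0,-1,0,0,0,0.2],
  [0,0,-1,0,0,0,0.2],
  [-1,0,0,0,0,-0.5,0.2],
])

```text
time_s: 16.27
position: [0.5958, -0.1264, 0.1819]
tcp_rot: [[0.036, -0.999, 0.007], [-0.999, -0.036, -0.003], [0.003, -0.006, -1.0]]
force: [0.5, -0.1, -0.2]
opening: 0.403
```

```bash
python3 - <<'E'
from h import *
import cv2
s,T,psi=st()
c=vision.capture("wrist"); cv2.imwrite("pics/w7.png",c["img"][:,:,::-1])
for k,z in [("upper_arm",.158),("ball_red",.128),("ball_black",.128)]:
    r=models.landmark_of("wrist",k)
    if r: print(k,np.round(r[0]["point"]),wrist_z(c,s,r[0]["point"],z).round(4),round(r[0]["confidence"],2))
c=vision.capture("scene"); cv2.imwrite("pics/s7.png",cv2.resize(c["img"][200:290,310:410],None,fx=6,fy=6,interpolation=cv2.INTER_CUBIC)[:,:,::-1])
P=np.linalg.inv(c["pose"])
for z in (.033,.040,.045,.05,.055,.104):
    q=P@np.array([*C,z,1]); u=c["cx"]+c["fx"]*q[0]/-q[2]; v=c["cy"]-c["fy"]*q[1]/-q[2]; print(z,((u-310)*6).round(),((v-200)*6).round())
E
```

```text
t 16.27 pos [ 0.5958 -0.1264  0.1819] psi -87.9 F [ 0.5 -0.1 -0.2] M [ 0.2  -0.01  0.01] op 0.403 q [-22.  32.  87.  -0.  61. 155.]
upper_arm [334. 124.] [ 0.5933 -0.2085  0.158 ] 0.75
ball_red [336. 231.] [ 0.5888 -0.1481  0.128 ] 0.66
ball_black [332.  29.] [ 0.5955 -0.2684  0.128 ] 0.89
0.033 281.0 379.0
0.04 282.0 360.0
0.045 283.0 346.0
0.05 283.0 332.0
0.055 284.0 318.0
0.104 290.0 177.0
```

View pics/s7.png

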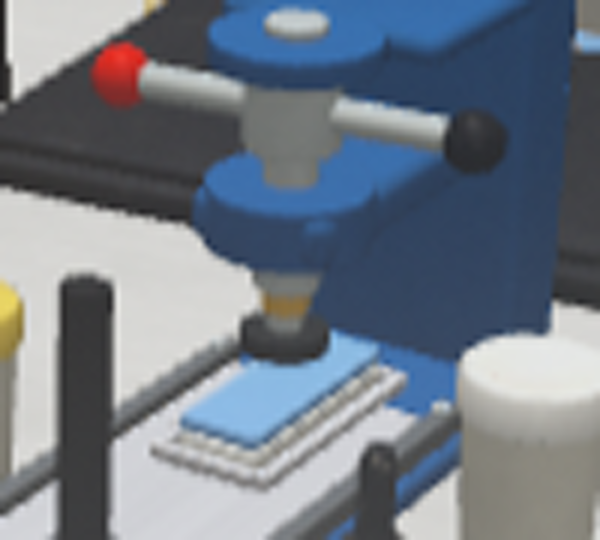

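View pics/w7.png

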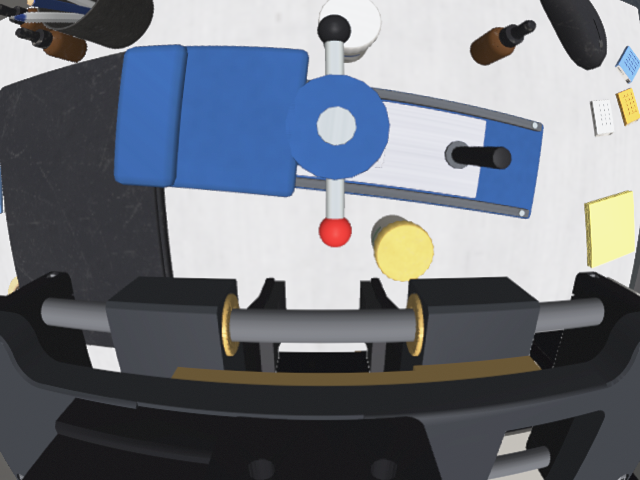

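>>> send_rows([
  [0,0,-1,0,0,0,0.2],
  [1,0,0,0,0,0,0.2],
  [1,0,0,0,0,0,0.2],
  [1,0,0,0,0,0,0.2],
  [1,0,0,0,0,0,0.2],
  [1,0,0,0,0,0,0.2],
  [0.7,0,0,0,0,0,0.2],
  [0,0,0,0,0,-1,0.2],
  [0,0,0,0,0,-1,0.2],
  [0,0,0,0,0,-1,0.2],
  [0,0,0,0,0,-1,0.2],
  [0,0,0,0,0,-1,0.2],
])

```text
time_s: 18.02
position: [0.5985, -0.2669, 0.2042]
tcp_rot: [[0.792, -0.611, -0.0], [-0.611, -0.792, 0.0], [-0.0, -0.0, -1.0]]
force: [-0.2, 1.1, 0.2]
opening: 0.402
```

>>> send_rows([
  [0,0,0,0,0,-1,0.2],
  [0,0,0,0,0,-1,0.2],
  [0,0,0,0,0,-1,0.2],
  [0,0,0,0,0,-1,0.2],
  [0,0,0,0,0,-1,0.2],
  [0,0,0,0,0,-1,0.2],
  [0,0,0,0,0,-1,0.2],
  [0,0,0,0,0,-1,0.2],
  [0,0,0,0,0,-1,0.2],
  [0,0,0,0,0,-1,0.2],
  [0,0,0,0,0,-1,0.2],
  [0,0,0,0,0,-1,0.2],
])

```text
time_s: 19.52
position: [0.5986, -0.2668, 0.2042]
tcp_rot: [[0.133, 0.991, -0.0], [0.991, -0.133, 0.0], [0.0, -0.0, -1.0]]
force: [1.1, -0.0, -0.3]
opening: 0.4
```

```bash
python3 - <<'E'
from h import *
to([*ball(-87.5),.109],1,92.5)
E
```

```text
t 19.52 pos [ 0.5986 -0.2668  0.2042] psi 82.3 F [ 1.1 -0.  -0.3] M [-0.03 -0.13  0.07] op 0.4 q [-34.  34.  78.   0.  68. -26.]
shift units/row [-0.103 -0.185  3.809] total [-0.1  -0.18  3.81] turn units -1.02
```

>>> send_rows([
  [-0.1,-0.18,0,0,0,-1,0.2],
  [0,0,0.4,0,0,0,0.2],
  [0,0,0,0,0,0,0.2],
])

```text
time_s: 19.9
position: [0.5931, -0.2681, 0.1929]
tcp_rot: [[-0.032, 0.999, -0.002], [0.999, 0.032, 0.002], [0.002, -0.002, -1.0]]
force: [1.1, 0.0, -0.2]
opening: 0.399
```

```bash
python3 - <<'E'
from h import *
import cv2
to([*ball(-87.5),.109],1,92.5)
s=status.read_state()
c=vision.capture("wrist"); cv2.imwrite("pics/w8.png",c["img"][:,:,::-1])
for k,z in [("upper_arm",.158),("ball_red",.128),("ball_black",.128)]:
    r=models.landmark_of("wrist",k)
    if r: print(k,np.round(r[0]["point"]),wrist_z(c,s,r[0]["point"],z).round(4),round(r[0]["confidence"],2))
E
```

```text
t 19.9 pos [ 0.5931 -0.2681  0.1929] psi 91.9 F [ 1.1  0.  -0.2] M [ 0.   -0.07 -0.05] op 0.399 q [-34.  34.  80.   0.  66. -36.]
shift units/row [-0.032  0.028  3.357] total [-0.03  0.03  3.36] turn units -0.06
upper_arm [322. 166.] [ 0.5911 -0.2074  0.158 ] 0.63
ball_red [323.  70.] [ 0.5898 -0.1496  0.128 ] 0.8
ball_black [322. 259.] [ 0.5929 -0.2678  0.128 ] 0.67
```

View pics/w8.png

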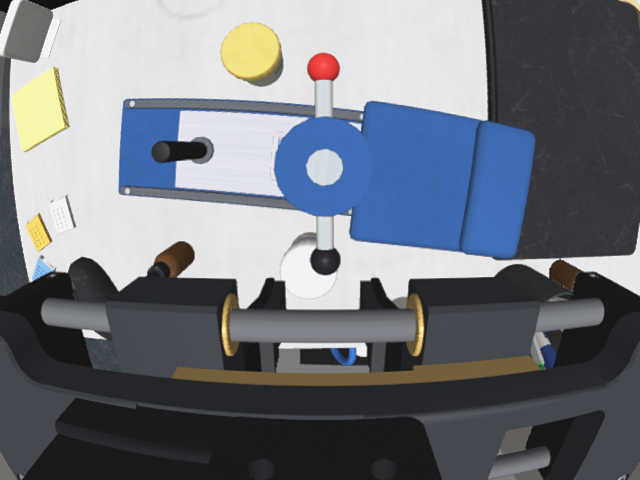

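>>> send_rows([
  [0,0,0.9,0,0,0,0.2],
  [0,0,0.9,0,0,0,0.2],
  [0,0,0.9,0,0,0,0.2],
  [0,0,0.65,0,0,0,0.2],
  [0,0,0,0,0,0,0.42],
  [0,0,0,0,0,0,0.42],
  [0,0,0,0,0,0,0.42],
])

```text
time_s: 20.98
position: [0.5945, -0.2689, 0.1117]
tcp_rot: [[-0.035, 0.999, 0.002], [0.999, 0.035, -0.001], [-0.001, 0.002, -1.0]]
force: [0.5, 0.5, -0.5]
opening: 0.294
```

>>> send_rows([
  [0.023,-0.334,0,0,0,0.8,0.42],
  [0.023,-0.334,0,0,0,0.8,0.42],
  [0.023,-0.334,0,0,0,0.8,0.42],
  [0.023,-0.334,0,0,0,0.8,0.42],
  [0.023,-0.334,0,0,0,0.8,0.42],
  [0.023,-0.334,0,0,0,0.8,0.42],
])

```text
time_s: 21.72
position: [0.5508, -0.2522, 0.1119]
tcp_rot: [[0.723, 0.691, 0.006], [0.691, -0.723, -0.005], [0.001, 0.008, -1.0]]
force: [4.0, -2.5, -3.0]
opening: 0.29
```

```bash
python3 - <<'E'
from h import *
arc()
E
```

```text
t 21.73 pos [ 0.5508 -0.2522  0.1119] psi 43.7 F [ 4.  -2.5 -3. ] M [-0.39 -0.52  0.02] op 0.29 q [-35.  37.  91.  -0.  52.  11.]
r 0.0591 phi -132.8 skew -3.4 Ftan -4.62 Frad -0.84 torque -0.273
```

>>> send_rows([
  [0.023,-0.334,0,0,0,0.8,0.42],
  [0.023,-0.334,0,0,0,0.8,0.42],
  [0.023,-0.334,0,0,0,0.8,0.42],
  [0.023,-0.334,0,0,0,0.8,0.42],
])

```text
time_s: 22.22
position: [0.5338, -0.2235, 0.1117]
tcp_rot: [[0.979, 0.204, 0.003], [0.204, -0.979, -0.005], [0.002, 0.006, -1.0]]
force: [-0.4, -4.7, -0.0]
opening: 0.291
```

```bash
python3 - <<'E'
from h import *
arc()
E
```

```text
t 22.23 pos [ 0.5338 -0.2235  0.1117] psi 11.8 F [-0.4 -4.7 -0. ] M [-0.84  0.13 -0.  ] op 0.291 q [-34.  35.  95.  -0.  50.  45.]
r 0.059 phi -165.6 skew -2.7 Ftan -4.43 Frad 1.51 torque -0.262
```

>>> send_rows([
  [0.023,-0.334,0,0,0,0.8,0.42],
  [0.023,-0.334,0,0,0,0.8,0.42],
  [0.023,-0.334,0,0,0,0.8,0.42],
  [0.023,-0.334,0,0,0,0.8,0.42],
])

```text
time_s: 22.72
position: [0.5346, -0.1894, 0.1116]
tcp_rot: [[0.938, -0.346, -0.001], [-0.346, -0.938, -0.003], [0.0, 0.003, -1.0]]
force: [-2.8, -3.9, 3.2]
opening: 0.293
```

```bash
python3 - <<'E'
from h import *
arc()
E
```

```text
t 22.73 pos [ 0.5346 -0.1894  0.1116] psi -20.2 F [-2.8 -3.9  3.2] M [-0.59  0.56 -0.06] op 0.293 q [-31.  35.  96.  -0.  49.  80.]
r 0.0596 phi 161.0 skew -1.2 Ftan -4.64 Frad 1.35 torque -0.277
```

>>> send_rows([
  [0.023,-0.334,0,0,0,0.8,0.42],
  [0.023,-0.334,0,0,0,0.8,0.42],
  [0.023,-0.334,0,0,0,0.8,0.42],
])

```text
time_s: 23.1
position: [0.5473, -0.1675, 0.1115]
tcp_rot: [[0.717, -0.697, -0.002], [-0.697, -0.717, -0.001], [-0.001, 0.003, -1.0]]
force: [-4.2, -2.1, 2.7]
opening: 0.287
```

```bash
python3 - <<'E'
from h import *
arc()
import cv2
c=vision.capture("scene"); cv2.imwrite("pics/s9.png",cv2.resize(c["img"][200:290,310:410],None,fx=6,fy=6,interpolation=cv2.INTER_CUBIC)[:,:,::-1])
E
```

```text
t 23.1 pos [ 0.5473 -0.1675  0.1115] psi -44.2 F [-4.2 -2.1  2.7] M [-0.28  0.67 -0.04] op 0.287 q [-28.  35.  95.  -0.  50. 106.]
r 0.0602 phi 136.6 skew -0.8 Ftan -4.45 Frad 1.64 torque -0.268
```

View pics/s9.png

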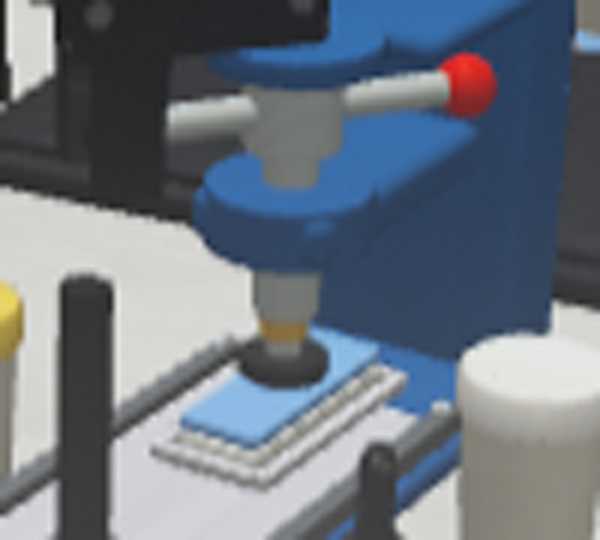

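>>> send_rows([
  [0.023,-0.334,0,0,0,0.8,0.42],
  [0.023,-0.334,0,0,0,0.8,0.42],
  [0.023,-0.334,0,0,0,0.8,0.42],
])

```text
time_s: 23.52
position: [0.5677, -0.1529, 0.1113]
tcp_rot: [[0.373, -0.928, -0.003], [-0.928, -0.373, -0.0], [-0.001, 0.003, -1.0]]
force: [-4.2, -1.2, 2.5]
opening: 0.286
```

```bash
python3 - <<'E'
from h import *
arc()
E
```

```text
t 23.52 pos [ 0.5677 -0.1529  0.1113] psi -68.1 F [-4.2 -1.2  2.5] M [-0.08  0.76 -0.07] op 0.286 q [-26.  36.  93.  -0.  51. 132.]
r 0.0606 phi 112.7 skew -0.8 Ftan -4.33 Frad 0.51 torque -0.262
```

>>> send_rows([
  [0.023,-0.334,0,0,0,0.8,0.42],
  [0.023,-0.334,0,0,0,0.8,0.42],
])

```text
time_s: 23.78
position: [0.5836, -0.1484, 0.1112]
tcp_rot: [[0.102, -0.995, -0.004], [-0.995, -0.102, 0.001], [-0.001, 0.003, -1.0]]
force: [-4.2, -0.3, 3.3]
opening: 0.291
```

```bash
python3 - <<'E'
from h import *
arc()
E
```

```text
t 23.77 pos [ 0.5836 -0.1484  0.1112] psi -84.1 F [-4.2 -0.3  3.3] M [ 0.08  0.74 -0.01] op 0.291 q [-25.  37.  91.  -0.  53. 149.]
r 0.0608 phi 96.9 skew -1.1 Ftan -4.19 Frad 0.17 torque -0.255
```

>>> send_rows([
  [0.015,-0.22,0,0,0,0.5,0.42],
  [0.015,-0.22,0,0,0,0.5,0.42],
])

```text
time_s: 24.02
position: [0.5943, -0.1479, 0.111]
tcp_rot: [[-0.07, -0.998, -0.004], [-0.998, 0.07, 0.002], [-0.002, 0.005, -1.0]]
force: [-3.7, 1.1, 4.0]
opening: 0.291
```

```bash
python3 - <<'E'
from h import *
arc()
import cv2
c=vision.capture("scene"); cv2.imwrite("pics/s10.png",cv2.resize(c["img"][200:290,310:410],None,fx=6,fy=6,interpolation=cv2.INTER_CUBIC)[:,:,::-1])
E
```

```text
t 24.02 pos [ 0.5943 -0.1479  0.111 ] psi -94.0 F [-3.7  1.1  4. ] M [ 0.47  0.81 -0.02] op 0.291 q [-24.  37.  89.  -0.  54. 160.]
r 0.0609 phi 86.9 skew -0.9 Ftan -3.79 Frad 0.93 torque -0.231
```

View pics/s10.png

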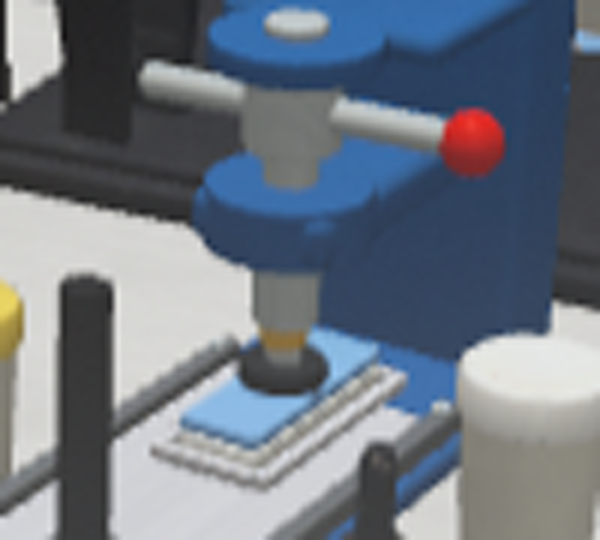

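>>> send_rows([
  [0,0.08,0,0,0,0,0.2],
  [0,0,0,0,0,0,0.2],
  [0,0,0,0,0,0,0.2],
  [0,0,-0.8,0,0,0,0.2],
  [0,0,-1,0,0,0,0.2],
  [0,0,-1,0,0,0,0.2],
  [0,0,-1,0,0,-0.5,0.2],
  [1,0,0,0,0,0,0.2],
  [1,0,0,0,0,0,0.2],
  [1,0,0,0,0,0,0.2],
  [1,0,0,0,0,0,0.2],
  [0.8,0,0,0,0,0,0.2],
])

```text
time_s: 25.58
position: [0.596, -0.2711, 0.2048]
tcp_rot: [[0.016, -1.0, -0.001], [-1.0, -0.016, 0.0], [-0.0, 0.001, -1.0]]
force: [0.6, 0.1, 0.2]
opening: 0.398
```

>>> send_rows([
  [0,0,0,0,0,-1,0.2],
  [0,0,0,0,0,-1,0.2],
  [0,0,0,0,0,-1,0.2],
  [0,0,0,0,0,-1,0.2],
  [0,0,0,0,0,-1,0.2],
  [0,0,0,0,0,-1,0.2],
  [0,0,0,0,0,-1,0.2],
  [0,0,0,0,0,-1,0.2],
  [0,0,0,0,0,-1,0.2],
  [0,0,0,0,0,-1,0.2],
  [0,0,0,0,0,-1,0.2],
  [0,0,0,0,0,-1,0.2],
])

```text
time_s: 27.08
position: [0.5963, -0.2694, 0.2053]
tcp_rot: [[0.854, 0.52, -0.0], [0.52, -0.854, 0.0], [-0.0, -0.0, -1.0]]
force: [-0.4, 1.5, -0.1]
opening: 0.399
```

>>> send_rows([
  [0,0,0,0,0,-1,0.2],
  [0,0,0,0,0,-1,0.2],
  [0,0,0,0,0,-1,0.2],
  [0,0,0,0,0,-1,0.2],
  [0,0,0,0,0,-1,0.2],
  [0,0,0,0,0,-1,0.2],
])

```text
time_s: 27.82
position: [0.5963, -0.2694, 0.2053]
tcp_rot: [[-0.023, 1.0, -0.0], [1.0, 0.023, 0.0], [0.0, -0.0, -1.0]]
force: [-0.3, -0.0, -0.2]
opening: 0.399
```

```bash
python3 - <<'E'
from h import *
import cv2
to([*ball(-91),.109],1,89)
s=status.read_state()
c=vision.capture("wrist"); cv2.imwrite("pics/w11.png",c["img"][:,:,::-1])
for k,z in [("upper_arm",.158),("ball_red",.128),("ball_black",.128)]:
    r=models.landmark_of("wrist",k)
    if r: print(k,np.round(r[0]["point"]),wrist_z(c,s,r[0]["point"],z).round(4),round(r[0]["confidence"],2))
E
```

```text
t 27.82 pos [ 0.5963 -0.2694  0.2053] psi 91.3 F [-0.3 -0.  -0.2] M [-0.02 -0.11  0.03] op 0.399 q [-34.  34.  79.   0.  68. -35.]
shift units/row [ 0.03  -0.251  3.851] total [ 0.03 -0.25  3.85] turn units 0.23
upper_arm [314. 166.] [ 0.5903 -0.2096  0.158 ] 0.96
ball_red [315. 254.] [ 0.5912 -0.2696  0.128 ] 0.92
ball_black [319.  69.] [ 0.5914 -0.1478  0.128 ] 0.6
```

View pics/w11.png

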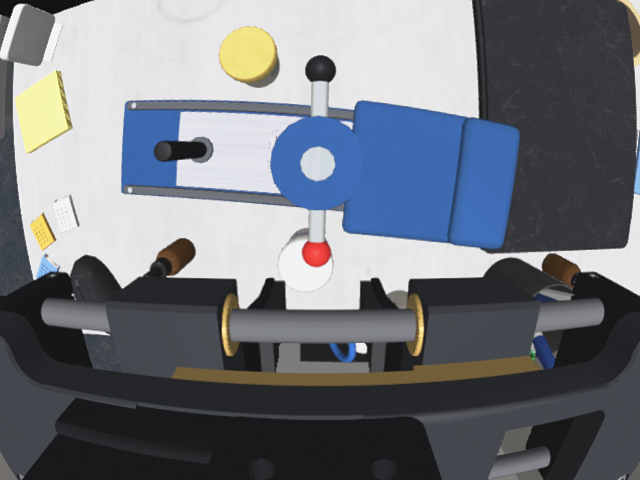

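>>> send_rows([
  [0.02,-0.22,0,0,0,0.16,0.2],
  [0,0,0.8,0,0,0,0.2],
  [0,0,0.8,0,0,0,0.2],
  [0,0,0.8,0,0,0,0.2],
  [0,0,0.8,0,0,0,0.2],
  [0,0,0.62,0,0,0,0.2],
  [0,0,0,0,0,0,0.42],
  [0,0,0,0,0,0,0.42],
  [0,0,0,0,0,0,0.42],
])

```text
time_s: 29.15
position: [0.5914, -0.2687, 0.1111]
tcp_rot: [[0.011, 1.0, 0.002], [1.0, -0.011, -0.001], [-0.001, 0.002, -1.0]]
force: [-0.8, -0.5, 0.4]
opening: 0.297
```

```bash
python3 - <<'E'
from h import *
arc()
E
```

```text
t 29.15 pos [ 0.5914 -0.2687  0.1111] psi 89.4 F [-0.8 -0.5  0.4] M [-0.03 -0.12  0.04] op 0.297 q [-34.  40.  84.   0.  57. -34.]
r 0.06 phi -89.6 skew -1.0 Ftan 0.82 Frad 0.47 torque 0.049
```

>>> send_rows([
  [0.023,-0.334,0,0,0,0.8,0.42],
  [0.023,-0.334,0,0,0,0.8,0.42],
])

```text
time_s: 29.4
position: [0.577, -0.2666, 0.1112]
tcp_rot: [[0.291, 0.957, 0.007], [0.957, -0.291, -0.002], [-0.0, 0.007, -1.0]]
force: [5.1, 1.0, -2.5]
opening: 0.29
```

```bash
python3 - <<'E'
from h import *
arc()
E
```

```text
t 29.4 pos [ 0.577  -0.2666  0.1112] psi 73.1 F [ 5.1  1.  -2.5] M [ 0.1  -0.84  0.02] op 0.29 q [-35.  39.  86.   0.  55. -18.]
r 0.0595 phi -103.7 skew -3.2 Ftan -4.72 Frad -2.14 torque -0.281
```

>>> send_rows([
  [0.023,-0.334,0,0,0,0.8,0.42],
  [0.023,-0.334,0,0,0,0.8,0.42],
])

```text
time_s: 29.65
position: [0.5621, -0.2604, 0.1113]
tcp_rot: [[0.543, 0.84, 0.007], [0.84, -0.543, -0.004], [0.001, 0.008, -1.0]]
force: [5.9, -1.2, -4.3]
opening: 0.296
```

```bash
python3 - <<'E'
from h import *
arc()
E
```

```text
t 29.65 pos [ 0.5621 -0.2604  0.1113] psi 57.1 F [ 5.9 -1.2 -4.3] M [-0.2  -0.89 -0.  ] op 0.296 q [-35.  38.  89.   0.  53.  -2.]
r 0.0592 phi -119.3 skew -3.6 Ftan -5.69 Frad -1.84 torque -0.337
```

>>> send_rows([
  [0.023,-0.334,0,0,0,0.8,0.42],
  [0.023,-0.334,0,0,0,0.8,0.42],
])

```text
time_s: 29.9
position: [0.5495, -0.2505, 0.1113]
tcp_rot: [[0.753, 0.658, 0.008], [0.658, -0.753, -0.006], [0.002, 0.009, -1.0]]
force: [4.7, -3.6, -4.1]
opening: 0.287
```

```bash
python3 - <<'E'
from h import *
arc()
E
```

```text
t 29.9 pos [ 0.5495 -0.2505  0.1113] psi 41.1 F [ 4.7 -3.6 -4.1] M [-0.5 -0.8 -0. ] op 0.287 q [-35.  37.  91.  -0.  52.  14.]
r 0.0588 phi -134.8 skew -4.0 Ftan -5.87 Frad -0.72 torque -0.345
```

>>> send_rows([
  [0.023,-0.334,0,0,0,0.8,0.42],
  [0.023,-0.334,0,0,0,0.8,0.42],
])

```text
time_s: 30.15
position: [0.5399, -0.2374, 0.1113]
tcp_rot: [[0.905, 0.425, 0.007], [0.425, -0.905, -0.007], [0.003, 0.009, -1.0]]
force: [2.6, -5.2, -3.8]
opening: 0.291
```

```bash
python3 - <<'E'
from h import *
arc()
import cv2
c=vision.capture("scene"); cv2.imwrite("pics/s12.png",cv2.resize(c["img"][200:290,310:410],None,fx=6,fy=6,interpolation=cv2.INTER_CUBIC)[:,:,::-1])
E
```

```text
t 30.15 pos [ 0.5399 -0.2374  0.1113] psi 25.1 F [ 2.6 -5.2 -3.8] M [-0.99 -0.39 -0.06] op 0.291 q [-35.  36.  93.  -0.  51.  30.]
r 0.0586 phi -150.7 skew -4.1 Ftan -5.77 Frad 0.3 torque -0.338
```

View pics/s12.png

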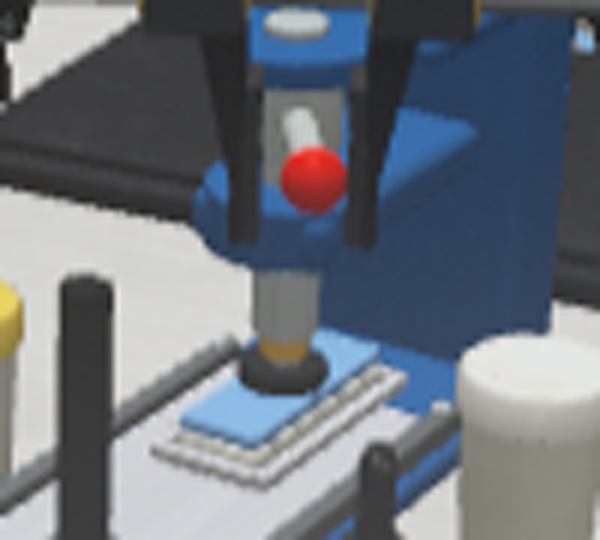

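```bash
python3 - <<'E'
import cv2,numpy as np
ims={k:cv2.imread(f"pics/s{k}.png") for k in (7,9,10,12)}
for k,a in ims.items():
    col=a[:,270:300].astype(float).mean(1)  # avg columns
    g=col.mean(1); b_r=col[:,0]-col[:,2]
    # pad bottom edge: transition dark->light blue subpixel, at level crossing
    seg=g[330:420]; i0=np.argmin(seg); mn=seg[i0]; mx=seg[i0:].max(); lvl=(mn+mx)/2
    j=np.where(seg[i0:]>lvl)[0][0]+i0; pb=330+j-(seg[j]-lvl)/(seg[j]-seg[j-1])
    # steel/brass: r-b crossing
    rb=-b_r; seg=rb[260:375]; im=np.argmax(seg); base=np.median(rb[275:285])
    lv=(seg[im]+base)/2; jj=np.where(seg>lv)[0][0]; 
    print(k,"pad bottom",round(pb,1),"brass top",260+jj,"brass max",260+im, "rb max",round(seg[im],1))
E
```

```text
7 pad bottom 365.0 brass top 298 brass max 306 rb max 75.1
9 pad bottom 389.3 brass top 322 brass max 331 rb max 73.1
10 pad bottom 395.8 brass top 332 brass max 342 rb max 79.3
12 pad bottom 395.8 brass top 343 brass max 354 rb max 78.8
```

>>> send_rows([
  [0.01,-0.334,0,0,0,0.8,0.42],
  [0.01,-0.334,0,0,0,0.8,0.42],
  [0.01,-0.334,0,0,0,0.8,0.42],
])

```text
time_s: 30.58
position: [0.5325, -0.2137, 0.1112]
tcp_rot: [[1.0, 0.02, 0.005], [0.02, -1.0, -0.007], [0.005, 0.007, -1.0]]
force: [0.8, -7.2, -2.5]
opening: 0.29
```

```bash
python3 - <<'E'
from h import *
arc()
E
```

```text
t 30.57 pos [ 0.5325 -0.2137  0.1112] psi 1.2 F [ 0.8 -7.2 -2.5] M [-1.07 -0.1   0.01] op 0.29 q [-33.  35.  95.  -0.  49.  56.]
r 0.0587 phi -175.2 skew -3.6 Ftan -7.2 Frad -0.19 torque -0.422
```

>>> send_rows([
  [0,0,0,0,0,0,0.42],
  [0,0,0,0,0,0,0.42],
  [0,0,0,0,0,0,0.42],
])

```text
time_s: 30.95
position: [0.5321, -0.2125, 0.1111]
tcp_rot: [[1.0, 0.025, 0.004], [0.025, -1.0, -0.004], [0.004, 0.005, -1.0]]
force: [0.4, -5.3, 0.1]
opening: 0.292
```

```bash
python3 - <<'E'
from h import *
arc()
import cv2
c=vision.capture("scene"); a=cv2.resize(c["img"][200:290,310:410],None,fx=6,fy=6,interpolation=cv2.INTER_CUBIC)[:,:,::-1]; cv2.imwrite("pics/s13.png",a)
arc()
a=cv2.imread("pics/s13.png")
col=a[:,270:300].astype(float).mean(1)
g=col.mean(1); b_r=col[:,0]-col[:,2]
seg=g[330:420]; i0=np.argmin(seg); mn=seg[i0]; mx=seg[i0:].max(); lvl=(mn+mx)/2
j=np.where(seg[i0:]>lvl)[0][0]+i0; pb=330+j-(seg[j]-lvl)/(seg[j]-seg[j-1])
rb=-b_r; seg=rb[260:375]; im=np.argmax(seg); base=np.median(rb[275:285])
lv=(seg[im]+base)/2; jj=np.where(seg>lv)[0][0]
print("pad bottom",round(pb,1),"brass top",260+jj,"brass max",260+im)
E
```

```text
t 30.95 pos [ 0.5321 -0.2125  0.1111] psi 1.4 F [ 0.4 -5.3  0.1] M [-0.81 -0.    0.01] op 0.292 q [-33.  35.  96.  -0.  49.  56.]
r 0.0591 phi -176.4 skew -2.2 Ftan -5.27 Frad -0.1 torque -0.311
t 31.0 pos [ 0.5321 -0.2125  0.1112] psi 1.4 F [ 1.  -5.1 -0.7] M [-0.84 -0.07 -0.01] op 0.292 q [-33.  35.  96.  -0.  49.  56.]
r 0.059 phi -176.4 skew -2.2 Ftan -5.11 Frad -0.68 torque -0.302
pad bottom 396.0 brass top 346 brass max 356
```

View pics/s13.png

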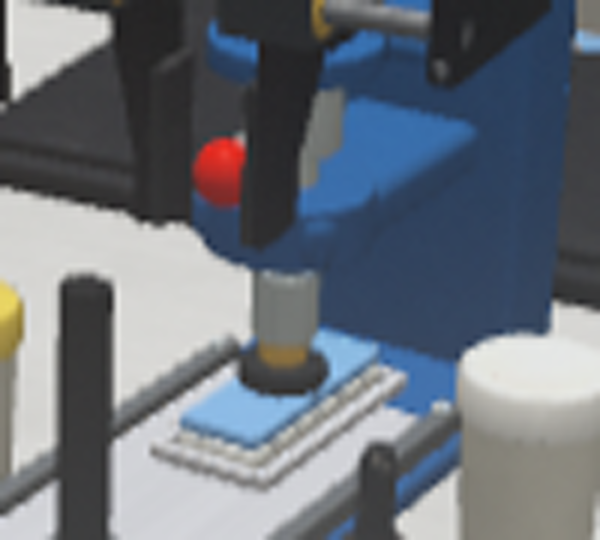

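>>> send_rows([
  [0,0.08,0,0,0,0,0],
  [0,0,0,0,0,0,0],
  [0,0,0,0,0,0,0],
  [0,0,0,0,0,0,0],
  [0,0,-0.6,0,0,0,0],
  [0,0,-1,0,0,0,0],
  [0,0,-1,0,0,0,0],
  [0,0,-1,0,0,0,0],
  [-1,0,-1,0,0,0,0],
  [-1,0,0,0,0,0,0],
  [-1,0,0,0,0,0,0],
  [0,0,0,0,0,0,0],
])

```text
time_s: 32.5
position: [0.4543, -0.2136, 0.2261]
tcp_rot: [[1.0, 0.023, 0.0], [0.023, -1.0, 0.0], [0.0, -0.0, -1.0]]
force: [0.9, -0.5, -0.2]
opening: 0.496
```

```bash
python3 - <<'E'
from h import *
import cv2
st()
c=vision.capture("scene"); a=cv2.resize(c["img"][120:400,150:520],None,fx=2,fy=2)[:,:,::-1]; cv2.imwrite("pics/s14.png",a)
a=cv2.resize(c["img"][200:290,310:410],None,fx=6,fy=6,interpolation=cv2.INTER_CUBIC)[:,:,::-1]
col=a[:,270:300].astype(float).mean(1); rb=col[:,2]-col[:,0]; seg=rb[260:375]; im=np.argmax(seg); lv=(seg[im]+np.median(rb[275:285]))/2
print("brass top",260+np.where(seg>lv)[0][0])
for k,z in [("tray_post",.1),("pot",0),("pot_white",0),("dropper",0)]:
    r=models.landmark_of("scene",k)
    if r: print(k,np.round(r[0]["point"]),ray_z(c,r[0]["point"],z).round(4), round(r[0]["confidence"],2))
E
```

```text
t 32.5 pos [ 0.4543 -0.2136  0.2261] psi 1.3 F [ 0.9 -0.5 -0.2] M [ 0.01 -0.01  0.01] op 0.496 q [-38.  21.  99.   0.  60.  51.]
brass top 346
tray_post [322. 251.] [ 0.4806 -0.1943  0.1   ] 0.67
pot [299. 274.] [ 0.547  -0.1018  0.    ] 0.74
pot_white [392. 293.] [ 0.5714 -0.2936  0.    ] 0.73
dropper [369. 329.] [ 0.4418 -0.3066  0.    ] 0.76
```

View pics/s14.png

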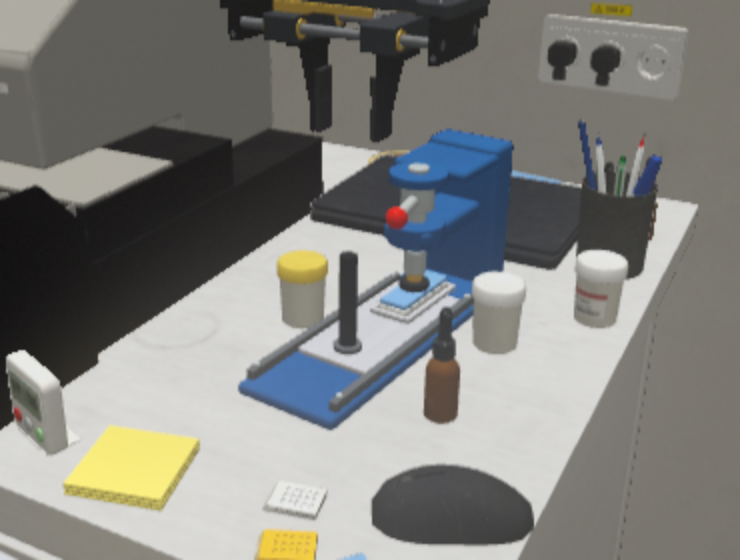

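The scene picture shows the gripper clear of the press. The pad rests on the mailer at about (415,283), the handle stayed where I left it (red ball at (397,217)), and the tray, pots and dropper bottle look unchanged.

```bash
python3 -c "
from rig import bot
print(bot.hand_in())"
```

```text
the job is handed in; nothing more can be done
None
```

I pushed the tray home, clamped the mailer and handed the job in at about 32.5 s. No verdict is reported, so the points below are my own checks.

- **Tray:** I pushed it by the post until the stop was felt; the force rose from about 2 N to 8.7 N and travel stopped. In the top camera the post had moved about 43 mm. The last scene-camera fix still puts the post at its home position.
- **Winding:** I turned the handle clockwise in three strokes (red ball, black ball, red ball). That was about 157° and 177°, then about 84° on the last stroke, which covers the clamping.
- **First touch:** The two estimates disagreed by about 20° of handle turn. Turning torque placed it early in the third stroke. The camera, from where the pad stopped descending, placed it at the end of the second stroke.
- **Clamping:** I stopped about 1.3 to 1.65 rad past first touch, which is roughly 45 to 57 N. Turning torque was 0.42 N m while moving and 0.30–0.31 N m once stopped, which matches the "clamped right" value.
- **After letting go:** The plunger position in the picture was unchanged and the wrist force was about zero.
- **Surroundings:** The pots and dropper bottle look unmoved in the picture. The network's last fix on the yellow pot was about 14 mm off its first one; I put that down to network scatter, as the pot sits at the same pixels in every picture.

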